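Open the canister with the unknown thread

TASK

Of the two white canisters by the sink, take the cap off the one standing in the square drip tray: nobody knows whether it loosens to the left or to the right, so try it both ways, and once it comes free lift it straight up about 10 cm. Finish while holding the cap there, level and still above its canister, gripped and not put down. Leave the other canister shut and do not knock over or shove the bottles and the tub behind.

Things in the scene. Friction and masses are not known exactly. Their poses are not given: they have to be found in the camera images.
- tray_mid (a point): Centre of the underside of the grey square drip tray, 170 mm wide with a rim 14 mm high, on the counter. One of the canisters stands in its middle: that is the one to open. (The other stands on a round black rubber foot.)
- can_a_mouth (a point): Mouth of one of two identical white canisters bolted down to the counter (they cannot move): point on the axis at the top of the neck, 170 mm above the counter; z up. The square body is 110 mm wide and 128 mm high, then slopes in to the neck; its shoulder under the cap lies 144 mm above the counter.
- can_b_mouth (a point): Mouth of the other of two identical white canisters bolted down to the counter (they cannot move): point on the axis at the top of the neck, 170 mm above the counter; z up. The square body is 110 mm wide and 128 mm high, then slopes in to the neck; its shoulder under the cap lies 144 mm above the counter.
- cap_a_mid (a point): Centre (half-way up) of the grey ribbed twist-lock cap on canister a: round, 58 mm across, 46 mm high, about 90 g, upper 22 mm solid; z up. Shut, its centre is 169 mm, underside 146 mm and top 192 mm above the counter, with about 2 mm of sideways play. Locked, it cannot be pulled off. Which way loosens it is not marked, differs between the caps, and is found by trying.
- cap_b_mid (a point): Centre (half-way up) of the grey ribbed twist-lock cap on canister b: round, 58 mm across, 46 mm high, about 90 g, upper 22 mm solid; z up. Shut, its centre is 169 mm, underside 146 mm and top 192 mm above the counter, with about 2 mm of sideways play. Locked, it cannot be pulled off. Which way loosens it is not marked, differs between the caps, and is found by trying.
- cap_a: The cap of canister a: origin at the centre of its underside. Hidden lugs lock it: turned about its axis the right way by 60 deg (anything from 40 to 80) it comes free and lifts straight off; it turns easily and does not rise while turning. The wrong way it meets a hard stop within about 5 deg.
- cap_b: The cap of canister b: origin at the centre of its underside. Hidden lugs lock it: turned about its axis the right way by 60 deg (anything from 40 to 80) it comes free and lifts straight off; it turns easily and does not rise while turning. The wrong way it meets a hard stop within about 5 deg.
- can_a: Canister a: origin at the centre of its underside.
- can_b: Canister b: origin at the centre of its underside.
- spray_mid (a point): Bystander: clear trigger spray bottle, 72 mm across, 210 mm high; point on its axis 100 mm up.
- soap_mid (a point): Bystander: yellow soap bottle, 60 mm across, 150 mm high; point on its axis 75 mm up.
- tub_mid (a point): Bystander: open beige tub, 160 by 220 mm, 70 mm high; point at its centre 35 mm up.
Mind the look-alikes: they are no part of the job. Leave any purple look-alike of the cap_a alone. Leave any pink look-alike of the can_a alone.

How it is judged:
On the way:
1. the cap of the canister in the tray is gripped and turned at least 29 deg its loosening way while still seated on the neck (((horizontal distance between can_a_mouth and tray_mid below 0.04 m and angle between the x axis of cap_a_mid and the x axis of can_a_mouth, either way round above 0.5 rad and height (world z) of cap_a_mid below 0.175 m and horizontal distance between cap_a_mid and can_a_mouth below 0.01 m and contact force between the fingers and cap_a above 0.5 N) or (horizontal distance between can_b_mouth and tray_mid below 0.04 m and angle between the x axis of cap_b_mid and the x axis of can_b_mouth, either way round above 0.5 rad and height (world z) of cap_b_mid below 0.175 m and horizontal distance between cap_b_mid and can_b_mouth below 0.01 m and contact force between the fingers and cap_b above 0.5 N))), for 0.1 s.
At the end, for the whole second after the job is handed in: The cap of the canister in the tray is held in the fingers, centre 210 mm or more above the counter, within 60 mm of the canister's axis, tilted under 0.4 rad, not touching the canister, slower than 0.05 m/s; the other cap still sits on its canister (((horizontal distance between can_a_mouth and tray_mid below 0.04 m and height (world z) of cap_a_mid above 0.21 m and horizontal distance between cap_a_mid and can_a_mouth below 0.06 m and angle between cap_a_mid's own z axis and vertical below 0.4 rad and contact force between the fingers and cap_a above 1 N and contact force between cap_a and can_a below 0.1 N and linear speed of cap_a below 0.05 m/s and height (world z) of cap_b_mid below 0.175 m and horizontal distance between cap_b_mid and can_b_mouth below 0.01 m) or (horizontal distance between can_b_mouth and tray_mid below 0.04 m and height (world z) of cap_b_mid above 0.21 m and horizontal distance between cap_b_mid and can_b_mouth below 0.06 m and angle between cap_b_mid's own z axis and vertical below 0.4 rad and contact force between the fingers and cap_b above 1 N and contact force between cap_b and can_b below 0.1 N and linear speed of cap_b below 0.05 m/s and height (world z) of cap_a_mid below 0.175 m and horizontal distance between cap_a_mid and can_a_mouth below 0.01 m))); the arm keeps its last pose, push and grip.
It fails at once if a bystander is knocked over or shoved more than 50 mm (distance of any of spray_mid, soap_mid, tub_mid from where it was at the start of the episode above 0.05 m).
It fails at once if the cap of the other canister is taken off ((horizontal distance between can_a_mouth and tray_mid above 0.08 m and height (world z) of cap_a_mid above 0.19 m) or (horizontal distance between can_b_mouth and tray_mid above 0.08 m and height (world z) of cap_b_mid above 0.19 m)).
It also fails if it takes over 38 s, if anything falls off the work surface, if the arm or the gripper's body presses on something with over 40 N, if the wrist force passes 120 N, or if a joint passes its speed limit or range.

ROBOT

A 6-joint arm with a two-finger parallel gripper is mounted at the origin on the work surface. World frame = base frame: x ahead of the robot, y to its left, z up, the work surface at z = 0. Lengths are in m, angles in rad, forces in N, time in s.
With the tool pointing down it reaches from about 0.375 to 0.9 m from the base axis. Payload 3.1 kg.
Tool frame: the origin (TCP) lies on the front face of the gripper's body, between the roots of the fingers; the fingertips stand 70 mm ahead of it and the grasp point (between the pads) lies 51 mm ahead of it (ctrl.grasp_offset is the distance from the TCP to the grasp point, in m); z points along the fingers, y is the direction in which the jaws open and shut (so a half turn about z gives the same grasp; the last joint's range is limited). The gripper opens to 87 mm and grips with 3 to 60 N. Pads are 19 mm wide; open, the fingers measure 117 mm over their backs; the gripper's body (75 mm by 190 mm) begins 51 mm behind the grasp point.
Start: joints at [-1.341, 0.527, 1.433, -0, 1.181, -0.178], TCP at [0.248, -0.573, 0.292] pointing down, gripper open.
Joint ranges: [-3.08, 3.08], [-0.75, 2.2], [0.22, 2.44], [-1.43, 4.57], [0, 2.65], [-2.85, 2.85]. Speed limits (rad/s): [2.79, 2.79, 3.14, 3.14, 3.14, 3.14].

INTERFACE

Orientations are given as a unit quaternion [w, x, y, z].
In Python, from plant import sensors, imaging, job, ctrl gives the robot as it stands.
- The arm moves only by the tool play_rows, never from a script. Its argument "rows" is a list of rows, each a list of 7 numbers: the shift along the tool's x, y, z normalised to -1 to 1, where 1 is 150 mm, then the turn, a rotation vector about the tool's x, y, z normalised to -1 to 1, where 1 is 120 degrees, then the closure in counts, from 0 (fully open) to 255 (shut). A call has exactly 5 rows; each row is the pose to reach, as a shift and turn from the pose commanded when the call began, along the tool's axes at that moment; what a row does not reach only later rows make up. A row lasts 1/8 s, in which the tool goes at most 62.5 mm and 10.7 degrees, less where a joint would pass 70% of its speed; a pose out of reach is approached as far as the arm can. A call with a number of a shift or a turn outside -1 to 1 is refused whole. A call with a gripper value outside its range is refused whole. The fingers move at their own pace and stop on an object; the grip force is fixed at half the most. Time passes only in rows, so rows that repeat a pose let the fingers close, or fill a call up. It gives the time, the measured TCP pose, the force and the opening at its end, in the units of the state.
- sensors.get_state(): the state, without advancing time (a new reading comes with each control period).
- imaging.snapshot(name): name is "scene" or "top" or "wrist"; returns a dict with "image" (400x640x3 uint8, red, green, blue), "intrinsics" (3x3 intrinsics, pixels), "R" (3x3) and "t" (3): a world point X has camera coordinates R X + t; the wrist camera has in their place "mount" (4x4, takes a point from camera to tool coordinates, whose origin is the TCP and whose axes are the flange's). Camera axes: x right, y down, z forward; pixel columns grow to the right and rows downward; lengths in m; the calibration is good to about 2 mm. A picture is of the moment at which its call begins: read the wrist's pose just before it. There is no depth.
- job.job_done(): hands the job in, once; it reports no verdict.
The state is a dict: "time_s": time; "joint_pos": joint angles; "joint_vel": joint speeds; "joint_efforts": joint torques, N m; "tool_pos": TCP position; "tcp_rot": TCP orientation; "contact_force": force on the tool from outside, world axes, zero at the start; "torque": the same for the moment, N m; "finger_gap": finger opening in m.
Only numpy, scipy, OpenCV 4.12 (cv2) and the standard library are available. Lean on these libraries where they do the work, as an engineer would, in place of code of your own. Each camera call takes 0.05 s, during which the arm holds its last target.

## Working session

There is one attempt and no reset: what is moved stays moved. The work goes in short steps, Python scripts to look and compute and a tool call to move; the robot and the scene stay as the last step left them, time stands still between calls to the robot, and variables do not carry over. Pictures are saved under pics/ and viewed, and the job is handed in when it is done.

Besides the shell and the picture viewer there is one more tool, called after "Request:" by a JSON object that holds its "method" and its "body", one argument or row to a line. play_rows: Moves the arm, as the interface text tells. Its arguments: {"type":"object","properties":{"rows":{"type":"array","items":{"type":"array","items":{"type":"number"}}}},"required":["rows"]}

```bash
ls; mkdir -p pics
python3 - <<'E'
from plant import sensors, imaging, job, ctrl
import cv2,numpy as np,pickle
print(sensors.get_state())
d={}
for n in("scene","top","wrist"):
    s=imaging.snapshot(n);d[n]=s
    cv2.imwrite(f"pics/{n}0.png",s["image"][:,:,::-1])
    print(n,s["intrinsics"].tolist(),{k:np.round(s[k],3).tolist() for k in("R","t","mount") if k in s})
pickle.dump(d,open("s0.pkl","wb"))
E
```

```text
pics
{'time_s': 0.0, 'joint_pos': array([-1.34051999e+00,  5.28463196e-01,  1.43390654e+00, -5.79464838e-06,
        1.18137056e+00, -1.78458310e-01]), 'joint_vel': array([ 0.00034252, -0.00095936, -0.00064808, -0.00083295, -0.00102785,
        0.0011708 ]), 'joint_efforts': array([-5.73041580e-04, -4.40040171e+01, -1.76593584e+01,  6.32813293e-02,
        5.82296192e-02, -1.70620501e-04]), 'tool_pos': array([ 0.2483203 , -0.57291875,  0.29127194]), 'tcp_rot': array([-1.07339423e-03,  9.79188792e-01,  2.02948655e-01, -3.04969228e-05]), 'contact_force': array([ 0.31711895, -0.17511481, -0.81574896]), 'torque': array([ 0.00413507, -0.02093729,  0.00133179]), 'finger_gap': 0.08688834947436662}
scene [[487.34191375279113, 0.0, 311.9150729198412], [0.0, 487.34191375279113, 204.09908708924695], [0.0, 0.0, 1.0]] {'R': [[0.479, 0.878, -0.016], [0.685, -0.385, -0.618], [-0.549, 0.285, -0.786]], 't': [-0.201, -0.323, 1.667]}
top [[386.28978873964235, 0.0, 317.8984166161211], [0.0, 386.28978873964235, 194.21455891742195], [0.0, 0.0, 1.0]] {'R': [[-0.017, -1.0, 0.018], [-0.998, 0.016, -0.067], [0.066, -0.02, -0.998]], 't': [-0.059, 0.546, 1.093]}
wrist [[309.6138108888219, 0.0, 316.70406465435303], [0.0, 309.6138108888219, 201.0050034871634], [0.0, 0.0, 1.0]] {'mount': [[0.0, -0.961, -0.276, 0.076], [1.0, 0.0, -0.001, 0.0], [0.001, -0.276, 0.961, -0.093], [0.0, 0.0, 0.0, 1.0]]}
```

View pics/scene0.png

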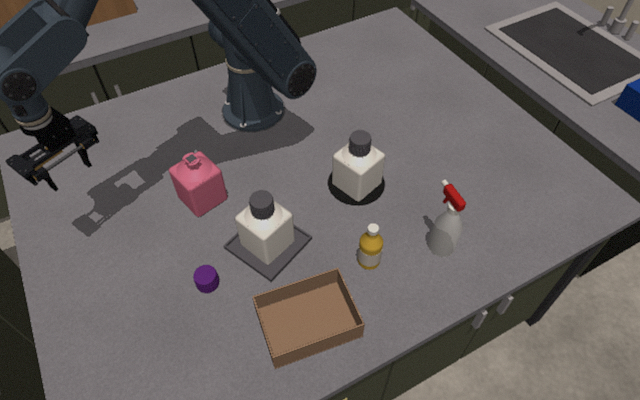

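View pics/top0.png

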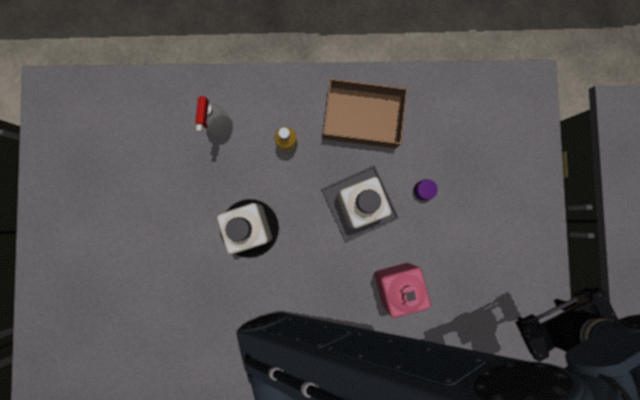

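View pics/wrist0.png

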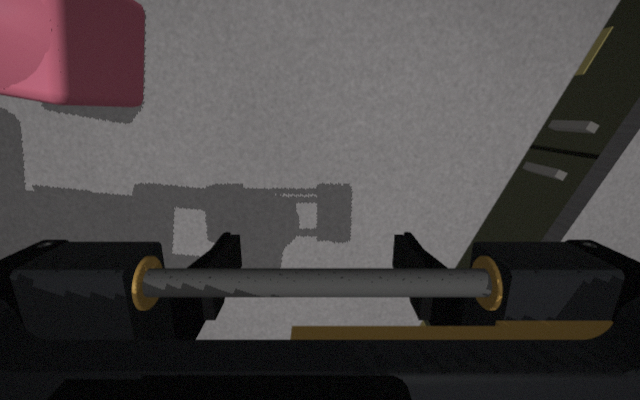

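The candidates are:
- Grey cap on the white canister in the square tray: scene (262,205), top (369,202). This is the one I choose.
- Grey cap on the canister on the round black foot: scene (360,142), top (238,230). Leave it.
- Purple cap lying loose: scene (206,278), top (426,190). Leave it.
- Pink canister: scene (197,185), top (403,290). Leave it.

Next I'll check the choice in a crop and segment the cap.

Run:
```python
import cv2,numpy as np,pickle
d=pickle.load(open("s0.pkl","rb"))
a=d["scene"]["image"][170:290,210:330];b=d["top"]["image"][150:250,310:410]
f=lambda i:cv2.resize(i,(400,400),interpolation=cv2.INTER_CUBIC)
cv2.imwrite("pics/crop1.png",np.hstack([f(a),f(b)])[:,:,::-1])
for n,(u,v),r in(("scene",(262,205),40),("top",(369,202),26),("scene",(360,142),40),("top",(238,230),26)):
    im=d[n]["image"];g=im.max(2)
    m=(g<105).astype(np.uint8)
    k,l,st,c=cv2.connectedComponentsWithStats(m,connectivity=4)
    i=l[v,u];print(n,im[v,u],i,st[i],c[i].round(1), im[v-6:v+30:4,u].tolist())
```

```text
scene [88 86 87] 25 [248 190  27  30 612] [261.4 204.1] [[87, 81, 86], [85, 81, 83], [88, 84, 87], [55, 52, 53], [51, 50, 49], [131, 129, 127], [208, 207, 207], [208, 207, 207], [211, 205, 193]]
top [78 74 78] 921 [355 190  26  25 485] [367.4 201.8] [[80, 76, 80], [80, 77, 82], [77, 72, 76], [78, 73, 79], [62, 61, 61], [136, 131, 124], [168, 163, 154], [53, 50, 52], [62, 61, 63]]
scene [90 87 89] 13 [349 130  23  27 514] [359.6 142.8] [[86, 83, 84], [87, 83, 84], [77, 74, 77], [54, 51, 55], [57, 53, 56], [83, 78, 73], [208, 207, 207], [207, 207, 206], [206, 201, 189]]
top [78 75 79] 1005 [226 217  26  26 513] [238.4 229.4] [[74, 71, 75], [78, 73, 76], [76, 73, 77], [74, 69, 75], [72, 68, 70], [137, 132, 126], [180, 182, 178], [67, 65, 60], [47, 46, 47]]
```

View pics/crop1.png

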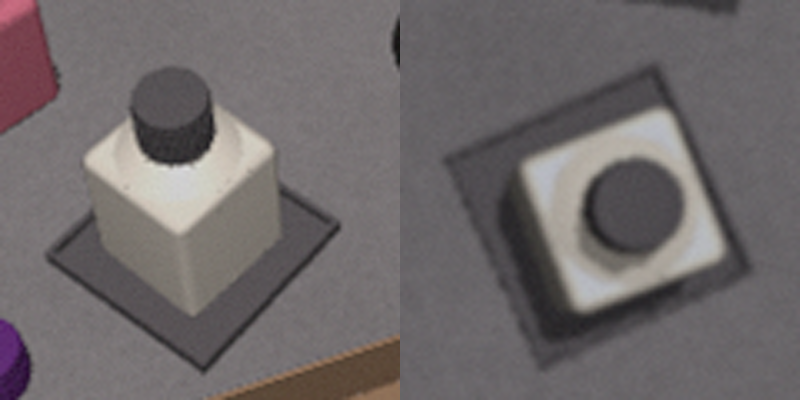

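The crop shows the chosen cap, with its canister inside the square grey tray. Its top face is centred at about scene (261,199.7) and top (369.3,201.4). Next I'll triangulate it.

```bash
cat > h.py <<'E'
import numpy as np,cv2
from scipy.spatial.transform import Rotation as Ro
def ray(s,p):
    K=np.array(s["intrinsics"]);R=np.array(s["R"]);t=np.array(s["t"])
    d=R.T@np.linalg.solve(K,[p[0],p[1],1]);return -R.T@t,d/np.linalg.norm(d)
def tri(rs):
    A=sum(np.eye(3)-np.outer(d,d) for o,d in rs);b=sum((np.eye(3)-np.outer(d,d))@o for o,d in rs)
    X=np.linalg.solve(A,b);return X,[np.linalg.norm(np.cross(X-o,d)) for o,d in rs]
def plane(r,z): return r[0]+r[1]*(z-r[0][2])/r[1][2]
def blob(im,uv,lo,hi,ero=3):
    g=cv2.GaussianBlur(im,(3,3),0).max(2);m=((g>lo)&(g<hi)).astype(np.uint8)
    m=cv2.morphologyEx(m,cv2.MORPH_OPEN,cv2.getStructuringElement(2,(ero,ero)))
    k,l,st,c=cv2.connectedComponentsWithStats(m,connectivity=4);i=l[uv[1],uv[0]]
    return st[i],c[i],(l==i).astype(np.uint8)
def fit(m):
    c=max(cv2.findContours(m,cv2.RETR_EXTERNAL,cv2.CHAIN_APPROX_NONE)[0],key=len);return cv2.fitEllipse(c)
def worldwrist(s,st):
    w=st["tcp_rot"];R=Ro.from_quat([w[1],w[2],w[3],w[0]]).as_matrix();M=np.array(s["mount"])
    Rc=R@M[:3,:3];o=R@M[:3,3]+st["tool_pos"];s=dict(s);s["R"]=Rc.T;s["t"]=-Rc.T@o;return s
E
python3 - <<'E'
from h import *;import pickle
d=pickle.load(open("s0.pkl","rb"))
for nm,us,ut in(("tray",(261,199),(369,201)),("foot",(360,138),(238,230))):
    P=[]
    for n,u in(("scene",us),("top",ut)):
        st,c,m=blob(d[n]["image"],u,68,112);e=fit(m);print(n,st,c.round(1),np.round(e[0],1),np.round(e[1],1),round(e[2]));P.append(c)
    rs=[ray(d["scene"],P[0]),ray(d["top"],P[1])]
    X,e=tri(rs);print(nm,X.round(4),np.round(e,4),[plane(r,.192).round(4) for r in rs])
E
```

```text
scene [248 189  26  20 381] [260.4 198.7] [260.4 198.7] [18.4 24.6] 80
top [359 190  22  25 396] [369.4 200.9] [369.5 201. ] [20.2 23.6] 161
tray [ 0.5151 -0.1907  0.188 ] [0.0006 0.0006] [array([ 0.5179, -0.1922,  0.192 ]), array([ 0.5151, -0.1896,  0.192 ])]
scene [348 129  25  16 294] [360.1 136.8] [360.1 136.8] [15. 23.] 94
top [226 217  22  26 423] [236.4 229.7] [236.4 229.7] [20.7 24.6] 172
foot [0.4509 0.1339 0.1862] [0. 0.] [array([0.4558, 0.1304, 0.192 ]), array([0.451 , 0.1328, 0.192 ])]
```

The target cap is at about (0.515,-0.190) with its top at about 0.19. I'll approach above it, with the fingertips at about z=0.23, and refine from the wrist camera.

Request:
{"method": "play_rows", "body": {
  "rows": [
    [0.15, -0.1, 0, 0, 0, 0, 0],
    [0.35, -0.22, 0, 0, 0, 0, 0],
    [0.55, -0.34, -0.01, 0, 0, 0, 0],
    [0.75, -0.46, -0.02, 0, 0, 0, 0],
    [0.9, -0.55, -0.02, 0, 0, 0, 0]
  ]
}}

```text
time_s: 0.78
tool_pos: [0.3402, -0.4427, 0.2951]
tcp_rot: [-0.0, 0.979, 0.203, 0.0]
contact_force: [-0.2, -0.1, -0.6]
finger_gap: 0.087
```

Request:
{"method": "play_rows", "body": {
  "rows": [
    [0.2, -0.12, 0, 0, 0, 0, 0],
    [0.4, -0.24, 0, 0, 0, 0, 0],
    [0.6, -0.36, -0.01, 0, 0, 0, 0],
    [0.8, -0.48, -0.02, 0, 0, 0, 0],
    [0.9, -0.55, -0.02, 0, 0, 0, 0]
  ]
}}

```text
time_s: 1.4
tool_pos: [0.4312, -0.3133, 0.2981]
tcp_rot: [-0.0, 0.979, 0.204, -0.0]
contact_force: [-0.5, 0.3, 0.0]
finger_gap: 0.0868
```

Run:
```python
from plant import sensors, imaging
import cv2,pickle
st=sensors.get_state();s=imaging.snapshot("wrist")
pickle.dump((st,s),open("w1.pkl","wb"));cv2.imwrite("pics/w1.png",s["image"][:,:,::-1])
print(st["time_s"],st["tool_pos"],st["tcp_rot"],st["joint_pos"])
```

```text
1.4 [ 0.43124231 -0.31332077  0.29813038] [-2.14315168e-04  9.79026665e-01  2.03732009e-01 -1.10541243e-04] [-8.38108769e-01  3.96797989e-01  1.65582149e+00  2.79120955e-05
  1.08945483e+00  3.22337862e-01]
```

View pics/w1.png

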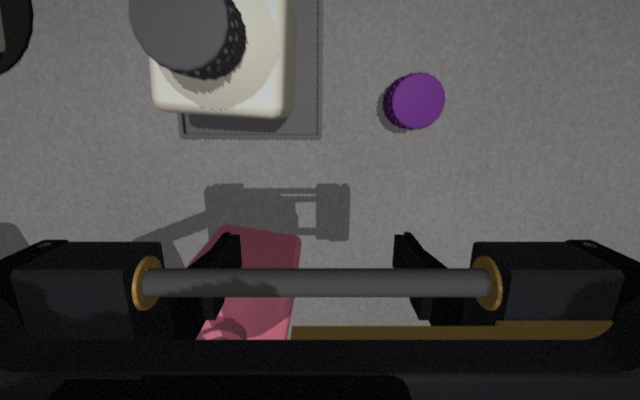

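The wrist view shows the grey cap at (185,30) on the white canister in the tray, partly cut off. The purple loose cap is at (415,100) and the pink canister is at the bottom. I'll move most of the remaining way and look again.

Request:
{"method": "play_rows", "body": {
  "rows": [
    [0.1, -0.1, 0, 0, 0, 0, 0],
    [0.25, -0.22, 0, 0, 0, 0, 0],
    [0.4, -0.34, 0, 0, 0, 0, 0],
    [0.5, -0.46, 0, 0, 0, 0, 0],
    [0.55, -0.53, 0, 0, 0, 0, 0]
  ]
}}

```text
time_s: 2.08
tool_pos: [0.4746, -0.208, 0.2981]
tcp_rot: [-0.0, 0.979, 0.203, -0.0]
contact_force: [0.4, -0.5, 0.4]
finger_gap: 0.0869
```

Run:
```python
from plant import sensors, imaging
import cv2,pickle
st=sensors.get_state();s=imaging.snapshot("wrist")
pickle.dump((st,s),open("w2.pkl","wb"));cv2.imwrite("pics/w2.png",s["image"][:,:,::-1])
print(st["time_s"],st["tool_pos"],st["tcp_rot"],st["joint_pos"])
```

```text
2.075 [ 0.47462779 -0.20803429  0.29809894] [-2.00787786e-04  9.79155284e-01  2.03112859e-01 -2.37913875e-04] [-6.28920380e-01  3.76947658e-01  1.69085682e+00 -9.35376300e-05
  1.07440536e+00  5.32848490e-01]
```

View pics/w2.png

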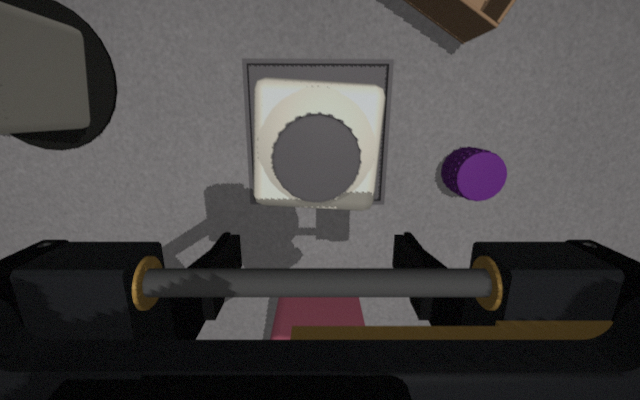

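The cap's top face is at about (316,159) in the wrist view, in the middle of the square tray. The other canister and its black foot are at the left edge.

Run:
```python
from h import *;import pickle
d=pickle.load(open("s0.pkl","rb"));st,s=pickle.load(open("w2.pkl","rb"));w=worldwrist(s,st)
im=s["image"];print(im[159,316],im[196:206,316].max(1),im[110:120,316].max(1))
b,c,m=blob(im,(316,159),55,120);e=fit(m);print(b,c,e)
rw=ray(w,e[0])
R=np.array(w["R"]).T
rs=[ray(d["scene"],(260.4,198.7)),ray(d["top"],(369.4,200.9)),rw]
X,er=tri(rs);print(X,er);X2,e2=tri(rs[1:]);print(X2,e2);print(plane(rw,.192))
# diameter at height z
for z in(.185,.192):
    a=plane(ray(w,(b[0],c[1])),z);q=plane(ray(w,(b[0]+b[2],c[1])),z);print(z,np.linalg.norm(a-q))
Rt=Ro.from_quat(np.roll(st["tcp_rot"],-1)).as_matrix()
for P in(X,plane(rw,.192)): print("tool delta mm",(Rt.T@(P-st["tool_pos"])*1000).round(1))
```

```text
[92 88 91] [ 85  87  87  82  84  87  98 111 114 112] [193 186 187 152  85  75  85  91  92  94]
[     0      0    640    269 141702] [325.39443339 127.64882641] ((334.9214782714844, 128.60227966308594), (288.8177795410156, 728.4443359375), 90.13103485107422)
[ 0.52613176 -0.19151762  0.19795691] [np.float64(0.003748067113141539), np.float64(0.011648202969511546), np.float64(0.013729617881808227)]
[ 0.52930782 -0.20953719  0.02485762] [np.float64(0.008477363276293469), np.float64(0.008477363276293257)]
[ 0.53972167 -0.19209849  0.192     ]
0.185 0.4144118766179496
0.192 0.400316719298975
tool delta mm [ 53.9   5.4 100.1]
tool delta mm [ 66.1  11.3 106.1]
```

Run:
```python
from h import *;import pickle
d=pickle.load(open("s0.pkl","rb"));st,s=pickle.load(open("w2.pkl","rb"));w=worldwrist(s,st)
im=np.full_like(s["image"],255);im[100:206,262:372]=s["image"][100:206,262:372]
for hi in(98,104,115):
    b,c,m=blob(im,(316,159),50,hi,7);e=fit(m);print(b,c,e)
    rw=ray(w,e[0]);rs=[ray(d["scene"],(260.4,198.7)),ray(d["top"],(369.4,200.9)),rw]
    X,er=tri(rs);X2,e2=tri(rs[1:]);print(X,np.round(er,4),X2,plane(rw,.192))
    a=plane(ray(w,(b[0],c[1])),.192);q=plane(ray(w,(b[0]+b[2],c[1])),.192);print("diam",np.linalg.norm(a-q))
    Rt=Ro.from_quat(np.roll(st["tcp_rot"],-1)).as_matrix()
    print("tool delta mm",(Rt.T@(X-st["tool_pos"])*1000).round(1),(Rt.T@(plane(rw,.192)-st["tool_pos"])*1000).round(1))
```

```text
[ 272  113   88   90 6012] [315.8830672  157.59713906] ((315.875732421875, 157.61924743652344), (85.95974731445312, 87.3329849243164), 13.539898872375488)
[ 0.51609666 -0.19003008  0.18812635] [0.0016 0.0008 0.0022] [ 0.51622002 -0.19007426  0.18113583] [ 0.51830301 -0.18837545  0.192     ]
diam 0.056516843840575454
tool delta mm [ 45.3   0.  110. ] [ 47.9  -0.6 106.1]
[ 272  113   88   90 6078] [315.94587035 157.72046726] ((315.9327697753906, 157.74612426757812), (86.28999328613281, 87.99263763427734), 7.6279520988464355)
[ 0.51607294 -0.19005202  0.18811813] [0.0016 0.0008 0.0022] [ 0.51619196 -0.19010132  0.18121352] [ 0.51824278 -0.18844143  0.192     ]
diam 0.056523064444905693
tool delta mm [ 45.2   0.  110. ] [ 47.9  -0.6 106.1]
[ 272  113   88   92 6251] [315.93089106 158.38137898] ((315.8848571777344, 158.4437255859375), (86.59288787841797, 90.3042984008789), 0.7104822397232056)
[ 0.51589327 -0.19009741  0.18802642] [0.0014 0.0006 0.0019] [ 0.51603229 -0.19003375  0.18264232] [ 0.51781891 -0.1885913   0.192     ]
diam 0.05655642380189694
tool delta mm [ 45.    0.  110.1] [ 47.4  -0.6 106.1]
```

The views agree: the cap is about 46 mm ahead along tool x and 0 mm along y. Its top measures 0.188 against 0.192 in the text, and its diameter 56.5 mm against 58 mm. I'll move above it, descend 73 mm so the grasp point is at z of about 0.174, and close.

Request:
{"method": "play_rows", "body": {
  "rows": [
    [0.1, 0, 0, 0, 0, 0, 0],
    [0.22, 0, 0, 0, 0, 0, 0],
    [0.31, 0, 0.05, 0, 0, 0, 0],
    [0.31, 0, 0.15, 0, 0, 0, 0],
    [0.31, 0, 0.25, 0, 0, 0, 0]
  ]
}}

```text
time_s: 2.75
tool_pos: [0.5169, -0.1903, 0.2591]
tcp_rot: [-0.001, 0.979, 0.203, -0.001]
contact_force: [0.6, 0.4, 0.1]
finger_gap: 0.087
```

Request:
{"method": "play_rows", "body": {
  "rows": [
    [0, 0, 0.08, 0, 0, 0, 0],
    [0, 0, 0.16, 0, 0, 0, 0],
    [0, 0, 0.22, 0, 0, 0, 0],
    [0, 0, 0.24, 0, 0, 0, 0],
    [0, 0, 0.24, 0, 0, 0, 0]
  ]
}}

```text
time_s: 3.38
tool_pos: [0.5174, -0.1906, 0.2247]
tcp_rot: [0.0, 0.979, 0.203, 0.0]
contact_force: [0.3, 0.5, -0.3]
finger_gap: 0.0866
```

Run:
```python
from plant import sensors, imaging
import cv2,numpy as np
st=sensors.get_state();o=[]
for n,(u,v),r in(("scene",(262,205),55),("wrist",(316,230),110)):
    s=imaging.snapshot(n);c=s["image"][v-r:v+r,u-r:u+r];o.append(cv2.resize(c,(400,400),interpolation=2))
cv2.imwrite("pics/g1.png",np.hstack(o)[:,:,::-1])
print(st["time_s"],st["tool_pos"],st["tcp_rot"],st["contact_force"],st["torque"],st["joint_pos"])
```

```text
3.375 [ 0.51744319 -0.19057158  0.22472183] [3.19468848e-05 9.79188384e-01 2.02953462e-01 1.80350400e-05] [ 0.31859489  0.5466523  -0.27966013] [ 0.00207333 -0.05642924 -0.02991199] [-5.55552769e-01  5.20010499e-01  1.68491606e+00 -2.66505614e-05
  9.36595929e-01  6.06512913e-01]
```

View pics/g1.png

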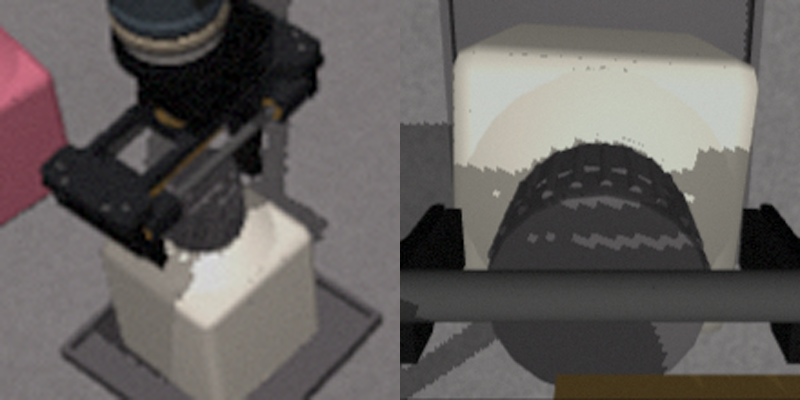

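The cap sits centred between the jaws, with its top at about (600,280) in the right half of the picture. The fingertips are above the shoulder. Closing now.

Request:
{"method": "play_rows", "body": {
  "rows": [
    [0, 0, 0, 0, 0, 0, 255],
    [0, 0, 0, 0, 0, 0, 255],
    [0, 0, 0, 0, 0, 0, 255],
    [0, 0, 0, 0, 0, 0, 255],
    [0, 0, 0, 0, 0, 0, 255]
  ]
}}

```text
time_s: 4.1
tool_pos: [0.5172, -0.1903, 0.2248]
tcp_rot: [-0.0, 0.979, 0.203, -0.0]
contact_force: [-1.0, 0.6, 0.5]
finger_gap: 0.0572
```

Request:
{"method": "play_rows", "body": {
  "rows": [
    [0, 0, 0, 0, 0, 0, 255],
    [0, 0, 0, 0, 0, 0, 255],
    [0, 0, 0, 0, 0, 0, 255],
    [0, 0, 0, 0, 0, 0, 255],
    [0, 0, 0, 0, 0, 0, 255]
  ]
}}

```text
time_s: 4.72
tool_pos: [0.5172, -0.1904, 0.2248]
tcp_rot: [-0.0, 0.979, 0.203, -0.0]
contact_force: [-1.1, 1.7, 3.0]
finger_gap: 0.057
```

Run:
```python
from plant import sensors
st=sensors.get_state();print(st["time_s"],st["tool_pos"],st["contact_force"],st["torque"],st["finger_gap"])
```

```text
4.725 [ 0.51722443 -0.19037191  0.22480155] [-1.12781672  1.6940877   2.9611965 ] [0.29115532 0.27282107 0.06342816] 0.056984055872440924
```

The cap is gripped: the gap is 57 mm. First I'll try turning counter-clockwise seen from above (negative about tool z) by 12°.

Request:
{"method": "play_rows", "body": {
  "rows": [
    [0, 0, 0, 0, 0, -0.025, 255],
    [0, 0, 0, 0, 0, -0.05, 255],
    [0, 0, 0, 0, 0, -0.075, 255],
    [0, 0, 0, 0, 0, -0.1, 255],
    [0, 0, 0, 0, 0, -0.1, 255]
  ]
}}

```text
time_s: 5.35
tool_pos: [0.5181, -0.1909, 0.2248]
tcp_rot: [0.001, 0.953, 0.304, 0.001]
contact_force: [1.1, 0.4, 1.0]
finger_gap: 0.0572
```

Run:
```python
from plant import sensors
st=sensors.get_state();print(st["time_s"],st["tool_pos"],st["contact_force"],st["torque"],st["finger_gap"],st["joint_pos"][5])
```

```text
5.35 [ 0.51811414 -0.19094139  0.22483739] [1.12144605 0.4444062  1.04691478] [ 0.0343141  -0.146709    0.04374858] 0.05723624418426442 0.39769823251403097
```

The torque about the axis stays small (0.04 N·m) at 12°, which is past the 5° stop, so this way seems to turn freely. I'll continue.

Request:
{"method": "play_rows", "body": {
  "rows": [
    [0, 0, 0, 0, 0, -0.04, 255],
    [0, 0, 0, 0, 0, -0.08, 255],
    [0, 0, 0, 0, 0, -0.12, 255],
    [0, 0, 0, 0, 0, -0.16, 255],
    [0, 0, 0, 0, 0, -0.2, 255]
  ]
}}

```text
time_s: 5.98
tool_pos: [0.5179, -0.1908, 0.2248]
tcp_rot: [0.001, 0.868, 0.496, 0.0]
contact_force: [0.9, 0.1, 1.6]
finger_gap: 0.0573
```

Run:
```python
from plant import sensors,imaging
import cv2,numpy as np
st=sensors.get_state();print(st["time_s"],st["tool_pos"],st["contact_force"],st["torque"],st["finger_gap"],st["joint_pos"][5])
s=imaging.snapshot("wrist");c=s["image"][120:340,206:426];cv2.imwrite("pics/g2.png",cv2.resize(c,(500,500))[:,:,::-1])
```

```text
5.975 [ 0.51788632 -0.19076977  0.22481953] [0.92962723 0.14521696 1.60146255] [ 0.08647058 -0.13277435  0.04569757] 0.05726111807393835 -0.023527974855861434
```

View pics/g2.png

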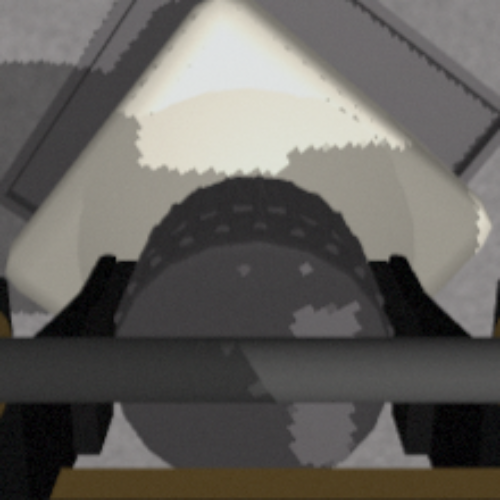

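The hand has turned 36° against the canister with no stop torque, and the cap is still gripped: its top is at (250,350) in the crop. I'll turn on to 60° total.

Request:
{"method": "play_rows", "body": {
  "rows": [
    [0, 0, 0, 0, 0, -0.04, 255],
    [0, 0, 0, 0, 0, -0.09, 255],
    [0, 0, 0, 0, 0, -0.14, 255],
    [0, 0, 0, 0, 0, -0.2, 255],
    [0, 0, 0, 0, 0, -0.2, 255]
  ]
}}

```text
time_s: 6.65
tool_pos: [0.5176, -0.1907, 0.2248]
tcp_rot: [0.0, 0.747, 0.664, 0.0]
contact_force: [-0.0, 0.6, 1.9]
finger_gap: 0.057
```

Run:
```python
from plant import sensors
st=sensors.get_state();print(st["time_s"],st["tool_pos"],st["contact_force"],st["torque"],st["finger_gap"],st["joint_pos"][5])
```

```text
6.65 [ 0.51764284 -0.19072957  0.22482984] [-0.01603426  0.59870013  1.89338129] [-0.02417934 -0.07817043 -0.01016502] 0.057028729363181076 -0.43786212590325413
```

Request:
{"method": "play_rows", "body": {
  "rows": [
    [0, 0, -0.01, 0, 0, 0, 255],
    [0, 0, -0.03, 0, 0, 0, 255],
    [0, 0, -0.05, 0, 0, 0, 255],
    [0, 0, -0.07, 0, 0, 0, 255],
    [0, 0, -0.07, 0, 0, 0, 255]
  ]
}}

```text
time_s: 7.28
tool_pos: [0.5176, -0.1906, 0.2356]
tcp_rot: [0.0, 0.747, 0.665, 0.0]
contact_force: [0.1, -0.5, -1.8]
finger_gap: 0.0573
```

Run:
```python
from plant import sensors,imaging
import cv2,numpy as np
st=sensors.get_state();print(st["time_s"],st["tool_pos"],st["contact_force"],st["torque"],st["finger_gap"],st["joint_pos"][5])
s=imaging.snapshot("wrist");c=s["image"][120:340,206:426];o=[cv2.resize(c,(400,400))]
s=imaging.snapshot("scene");c=s["image"][150:260,207:317];o+=[cv2.resize(c,(400,400),interpolation=2)]
cv2.imwrite("pics/g3.png",np.hstack(o)[:,:,::-1])
```

```text
7.275 [ 0.51755152 -0.19061089  0.23560306] [ 0.10294942 -0.49684776 -1.78076983] [-0.00904698 -0.09521495 -0.01092462] 0.057348290047959834 -0.44051542708131464
```

View pics/g3.png

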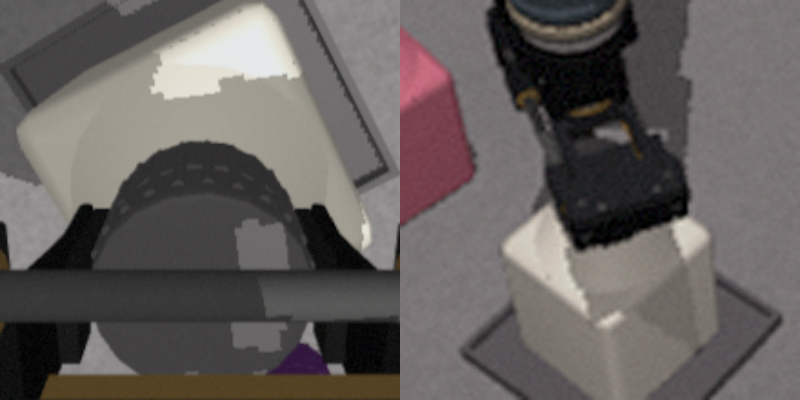

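After rising 11 mm the vertical load is under 2 N, roughly the cap's weight, and the cap still fills the jaws, so it has come free. I'll lift it the remaining 90 mm.

Request:
{"method": "play_rows", "body": {
  "rows": [
    [0, 0, -0.05, 0, 0, 0, 255],
    [0, 0, -0.12, 0, 0, 0, 255],
    [0, 0, -0.2, 0, 0, 0, 255],
    [0, 0, -0.28, 0, 0, 0, 255],
    [0, 0, -0.36, 0, 0, 0, 255]
  ]
}}

```text
time_s: 8.0
tool_pos: [0.5175, -0.1905, 0.2904]
tcp_rot: [0.0, 0.746, 0.665, 0.0]
contact_force: [1.0, -0.1, -0.3]
finger_gap: 0.0569
```

Request:
{"method": "play_rows", "body": {
  "rows": [
    [0, 0, -0.08, 0, 0, 0, 255],
    [0, 0, -0.15, 0, 0, 0, 255],
    [0, 0, -0.2, 0, 0, 0, 255],
    [0, 0, -0.23, 0, 0, 0, 255],
    [0, 0, -0.24, 0, 0, 0, 255]
  ]
}}

```text
time_s: 8.62
tool_pos: [0.5174, -0.1905, 0.3254]
tcp_rot: [-0.0, 0.747, 0.665, -0.0]
contact_force: [-0.0, 0.0, -1.3]
finger_gap: 0.0575
```

Request:
{"method": "play_rows", "body": {
  "rows": [
    [0, 0, 0, 0, 0, 0, 255],
    [0, 0, 0, 0, 0, 0, 255],
    [0, 0, 0, 0, 0, 0, 255],
    [0, 0, 0, 0, 0, 0, 255],
    [0, 0, 0, 0, 0, 0, 255]
  ]
}}

```text
time_s: 9.25
tool_pos: [0.5174, -0.1905, 0.3252]
tcp_rot: [-0.0, 0.747, 0.665, -0.0]
contact_force: [0.1, 0.1, -1.2]
finger_gap: 0.0572
```

Run:
```python
from plant import sensors,imaging
import cv2,numpy as np
st=sensors.get_state();print(st["time_s"],st["tool_pos"],st["contact_force"],st["torque"],st["finger_gap"],abs(st["joint_vel"]).max())
s=imaging.snapshot("wrist");c=s["image"][120:340,206:426];o=[cv2.resize(c,(400,400))]
s=imaging.snapshot("scene");c=s["image"][90:290,187:387];o+=[cv2.resize(c,(400,400),interpolation=2)]
cv2.imwrite("pics/g4.png",np.hstack(o)[:,:,::-1])
cv2.imwrite("pics/top4.png",imaging.snapshot("top")["image"][:,:,::-1])
```

```text
9.25 [ 0.51740071 -0.19050569  0.32520566] [ 0.08179006  0.14388643 -1.23189784] [ 1.07327077e-05 -7.71168783e-02  7.79819572e-05] 0.057155866416277665 0.0012108477042276828
```

View pics/g4.png

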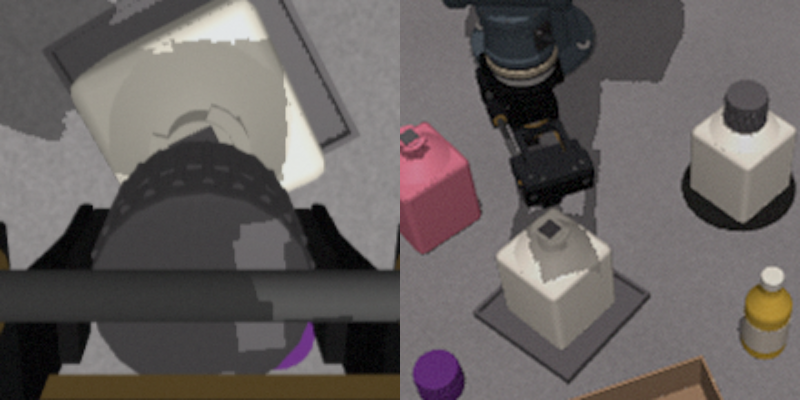

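View pics/top4.png

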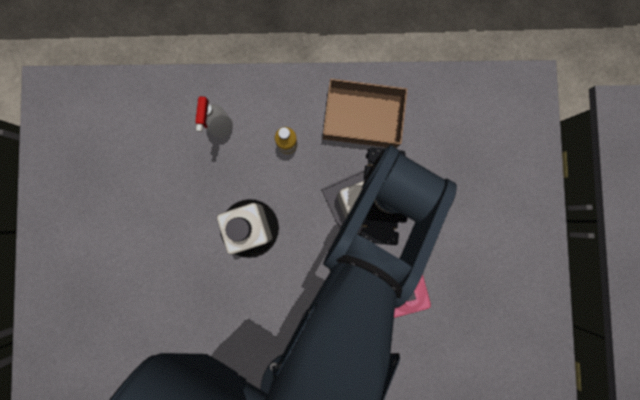

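The cap hangs level in the jaws in the wrist view. The canister's neck is bare at scene crop (550,228), and the other cap is still on its canister at (745,105). The bottles and tub have not moved in the top view. Handing in.

```bash
python3 -c "
from plant import job
print(job.job_done())"
```

```text
the job is handed in; nothing more can be done
None
```

I took the cap off the canister in the square drip tray and handed the job in while holding it level and still, about 100 mm above its seat. No verdict was reported.

- **Turning:** I gripped the cap and turned it about 60° counter-clockwise seen from above. It moved freely from the start, with under 0.07 N·m about its axis and no hard stop, so I never tried the other way. After the turn it lifted off with less than 2 N of load.
- **Last checks (t = 9.25 s):**
  - The arm was still, with the tool pointing straight down and the finger opening steady at 57 mm.
  - The load was about 1.2 N, roughly the cap's weight.
  - The canister's neck was visibly bare, the other canister was still shut, and the bottles and tub were where they started.
- **Disagreement:** My three-view measurement put the top of the cap at 0.188 m, against 0.192 m in the description. It made no difference to the grasp.

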